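Flip the blue batch's flag to green

ROBOT

A 6-joint arm with a two-finger parallel gripper is mounted at the origin on a cart in front of the work surface, level with it; the furniture and walls round the work are solid. World frame = base frame: x ahead of the robot, y to its left, z up, the work surface at z = 0. Lengths are in m, angles in rad, forces in N, time in s.
With the tool pointing down it reaches from about 0.425 to 1.125 m from the base axis. Payload 14.9 kg.
Tool frame: the origin (TCP) lies on the centre line of the jaws, within the pads' length; the fingertips stand 14 mm ahead of it and the grasp point (between the pads) lies 5 mm behind it; z points along the fingers, y is the direction in which the jaws open and shut (so a half turn about z gives the same grasp; the last joint's range is limited). The gripper opens to 91 mm and grips with 3 to 60 N. Pads are 32 mm wide; open, the fingers measure 118 mm over their backs; the gripper's body (76 mm by 178 mm) begins 60 mm behind the grasp point.
Start: joints at [1.174, 0.379, 1.734, -0, 1.028, -0.033], TCP at [0.249, 0.654, 0.228] pointing down, gripper open.
Joint ranges: [-2.77, 2.77], [-0.74, 2.19], [0, 2.66], [-1.06, 4.2], [0.31, 2.87], [-3.08, 3.08]. Speed limits (rad/s): [1.89, 1.89, 2.39, 3.14, 3.14, 3.14].

INTERFACE

Orientations are given as a rotation vector (axis times angle).
In Python, from bench import ctrl gives the robot as it stands. The module is installed in compiled form; this text tells all that it offers.
- The arm moves only by the shell command python3 -m creep 'ROWS'. ROWS is JSON, a list of rows, each a list of 3 entries, a list of its own where there are three numbers: the shift along the tool's x, y, z in cm, then the turn about the tool's z in degrees, then the finger opening in cm, from 0 to 9.12. In form: [[[dx, dy, dz], yaw, hand], ...]. A call has 1 to 5 rows; each row shifts and turns the commanded pose from where the row before left it, along the tool's axes as they then stand; what a row does not reach is not made up. A row lasts 1/12 s, in which the tool goes at most 41.7 mm and 7.16 degrees, less where a joint would pass 70% of its speed; a pose out of reach is approached as far as the arm can. A call is refused whole if a number of a shift passes 4.17 or a number of a turn 7.16, either way. A call with a gripper value outside its range is refused whole. The fingers move at their own pace and stop on an object; the grip force is fixed at half the most. Time passes only in rows, so rows that do not move let the fingers close. It gives the time, the measured TCP pose, the force and the opening at its end, in the units of the state.
- ctrl.sense(): the state, without advancing time (a new reading comes with each control period).
- ctrl.camera(name): name is "scene" or "top" or "wrist"; returns (picture, depth): 480x640x3 uint8, blue, green, red; 480x640 float32, m along the optical axis (not along the pixel's ray), 0 where there is no reading.
- ctrl.get_calibration(name): a dict with "mtx" (3x3 intrinsics, pixels), "R" (3x3) and "t" (3): a world point X has camera coordinates R X + t. Camera axes: x right, y down, z forward; pixel columns grow to the right and rows downward; lengths in m; the calibration is good to about 2 mm. A picture is of the moment at which its call begins: read the wrist's pose just before it. get_calibration takes no time and is no camera call; for the wrist camera it gives the pose at the moment of the call.
- ctrl.finish_job(): hands the job in, once; it reports no verdict.
The state is a dict: "time_s": time; "joint_pos": joint angles; "joint_velocities": joint speeds; "effort": joint torques, N m; "tcp_pos": TCP position; "ee_rot": TCP orientation; "force": force on the tool from outside, world axes, zero at the start; "torque": the same for the moment, N m; "grip_width": finger opening in m.
Only numpy, scipy, OpenCV 4.12 (cv2) and the standard library are available. Lean on these libraries where they do the work, as an engineer would, in place of code of your own. Each camera call takes 0.05 s, during which the arm holds its last target. There are 200 camera calls.

TASK

The grafts of the blue batch are finished: using only your fingertips, press down the black thumb tail of the blue batch marker to raise its paddle, push the paddle over its hinge and press it down gently until it lies flat on the far side with its green face up. Do not grip the paddle, or lift or shove the marker, and leave the yellow marker, its paddle, the twigs, the cup and the tin as they are.

Things in the scene. Friction and masses are not known exactly. Their poses are not given: they have to be found in the camera images.
- blue_marker: batch marker: loose blue steel foot 180 x 110 x 12 mm (x, y, z), 2 kg, with two blue cheeks that carry a paddle's hinge. Origin: centre of the foot's underside, on the table. x points from the side where the paddle lies at the start (towards the robot, within 20 degrees) to the empty side where it lies when flipped; y along the hinge; z up
- blue_paddle (a joint): paddle of the blue marker: 0 = level on the robot's side, orange face up; pi/2 = upright; pi = level on the far side, green face up (stops at 0 and pi). Starts at 0.05 to 0.35. The hinge is stiff, so the paddle stays where it is left: 0.02 N m of friction plus up to 0.015 N m of weight to overcome
- blue_tail (a point): thumb tail of the blue marker's paddle, a black strip 30 mm wide and 5 mm thick that reaches 44 mm beyond the hinge on the side away from the plate, bent 20 degrees up out of the plate's plane (orange side). This point: 36 mm from the hinge, mid-width, mid-thickness. Pressed down, it raises the paddle. Paddle axes: -x hinge to free edge, y along the hinge, z out of the orange face
- blue_pivot (a point): middle of the blue marker's hinge axis, 70 mm above the table; axes as the marker. The paddle is a plate 6 mm thick, 66 mm wide along the hinge, reaching 82 mm from it. Cheeks: 77 mm between inner faces, 24 mm along x, tops 82 mm above the table. Rest pegs 66 mm high stand 72 mm before and behind the hinge
- yellow_marker: batch marker: loose yellow steel foot 180 x 110 x 12 mm (x, y, z), 2 kg, with two yellow cheeks that carry a paddle's hinge. Origin: centre of the foot's underside, on the table. x points from the side where the paddle lies at the start (towards the robot, within 20 degrees) to the empty side where it lies when flipped; y along the hinge; z up. Same build as the blue one; it must be left alone
- yellow_paddle (a joint): paddle of the yellow marker: 0 = level on the robot's side, orange face up; pi/2 = upright; pi = level on the far side, green face up (stops at 0 and pi). Starts at 0.05 to 0.35. The hinge is stiff, so the paddle stays where it is left: 0.02 N m of friction plus up to 0.015 N m of weight to overcome
- yellow_tail (a point): thumb tail of the yellow marker's paddle, a black strip 30 mm wide and 5 mm thick that reaches 44 mm beyond the hinge on the side away from the plate, bent 20 degrees up out of the plate's plane (orange side). This point: 36 mm from the hinge, mid-width, mid-thickness. Pressed down, it raises the paddle. Paddle axes: -x hinge to free edge, y along the hinge, z out of the orange face
- twig_blue: brown scion twig 39 x 144 x 11 mm lying on the table in front of the blue marker, along its hinge direction; origin under its middle; a bystander
- twig_yellow: brown scion twig 18 x 113 x 12 mm lying on the table in front of the yellow marker; origin under its middle; a bystander
- red_cup: red plastic cup, 70 mm wide, 81 mm high, standing to the right of the markers; origin under its middle; a bystander
- wax_tin_gold: flat round tin with a gold lid, 71 mm wide, 30 mm high, standing to the left of the markers; origin under its middle; a bystander

How it is judged:
At the end, for the whole second after the job is handed in: The blue marker's paddle lies on the far side, green face up, within 0.15 rad of its end stop and at rest; the yellow marker's paddle still lies orange face up; both markers stand upright within 30 mm of where they stood, and the twigs, cup and tin are within 30 mm of where they were (value of joint blue_paddle above 2.99 rad and value of joint yellow_paddle below 0.75 rad and velocity of joint blue_paddle below 0.1 rad/s and linear speed of blue_marker below 0.02 m/s and angle between each of blue_marker, yellow_marker's own z axis and vertical below 0.05 rad and distance of each of blue_marker, yellow_marker, twig_blue, twig_yellow, red_cup, wax_tin_gold from where it was at the start of the episode below 0.03 m); the robot touches nothing.
It fails at once if a marker is lifted, tipped (over 0.15 rad) or shoved more than 30 mm (height (world z) of any of blue_marker, yellow_marker above 0.012 m or angle between any of blue_marker, yellow_marker's own z axis and vertical above 0.15 rad or distance of any of blue_marker, yellow_marker from where it was at the start of the episode above 0.03 m).
It fails at once if the yellow marker's paddle is turned (its tail moves more than 20 mm) (distance of yellow_tail from where it was at the start of the episode above 0.02 m).
It fails at once if a twig, the cup or the tin is moved more than 30 mm (distance of any of twig_blue, twig_yellow, red_cup, wax_tin_gold from where it was at the start of the episode above 0.03 m).
It fails at once if the blue paddle is gripped or squeezed while it is part-way over (finger force over 30 N) (value of joint blue_paddle between 0.5 and 2.7 rad and contact force between the fingers and blue_marker above 30 N).
It fails at once if the blue marker is pressed with over 70 N (contact force between the fingers and blue_marker above 70 N).
It also fails if it takes over 40 s, if anything falls off the work surface, if the arm or the gripper's body presses on something with over 40 N, if the wrist force passes 120 N, or if a joint passes its speed limit or range.

## Working session

There is one attempt and no reset: what is moved stays moved. The work goes in short steps, Python scripts to look and compute and a shell command to move; the robot and the scene stay as the last step left them, time stands still between calls to the robot, and variables do not carry over. Pictures are saved under pics/ and viewed, and the job is handed in when it is done.

```bash
mkdir -p pics; cat > h.py <<'E'
import numpy as np,cv2
from bench import ctrl
def snap(n,f):
    c=ctrl.get_calibration(n); im,d=ctrl.camera(n); cv2.imwrite('pics/'+f+'.png',im); np.savez('pics/'+f+'.npz',im=im,d=d,**{k:np.array(c[k]) for k in('mtx','R','t')})
    return im,d,c
def pts(d,c):
    v,u=np.mgrid[:480,:640]; K=np.array(c['mtx']); 
    p=np.stack([(u-K[0,2])/K[0,0]*d,(v-K[1,2])/K[1,1]*d,d],-1)
    return (p-np.array(c['t']).ravel())@np.array(c['R'])
E
python3 - <<'E'
from h import *
print(ctrl.sense())
for n in('scene','top'):
    im,d,c=snap(n,n+'0'); P=pts(d,c)
    hsv=cv2.cvtColor(im,cv2.COLOR_BGR2HSV)
    for name,lo,hi in[('blue',(100,120,40),(130,255,255)),('yel',(24,120,80),(34,255,255)),('orange',(8,150,100),(20,255,255)),('green',(45,80,40),(85,255,255)),('black',(0,0,0),(180,255,45)),('red',(0,180,60),(5,255,255))]:
        m=cv2.inRange(hsv,lo,hi)
        k,l,s,ce=cv2.connectedComponentsWithStats(m)
        for i in range(1,k):
            if s[i,4]>80:
                q=P[(l==i)&(d>0)]
                if len(q): print(n,name,s[i],np.percentile(q,[2,50,98],axis=0).round(3).tolist())
E
```

```text
{'time_s': 0.0, 'joint_pos': array([ 1.17370663e+00,  3.79399776e-01,  1.73480413e+00, -3.36717223e-06,
        1.02852546e+00, -3.32950459e-02]), 'joint_velocities': array([-0.00018705,  0.00082134, -0.0006595 ,  0.00103985, -0.00112921,
       -0.00056245]), 'effort': array([-1.01203263e-03, -7.63758659e+01, -4.34354424e+01,  6.50246534e-02,
        4.25849087e-02, -1.02646316e-04]), 'tcp_pos': array([0.24892322, 0.65381497, 0.22728284]), 'ee_rot': array([-5.68255130e-01, -3.08952749e+00,  1.74518519e-03]), 'force': array([-0.00362249, -0.03030279, -0.51795258]), 'torque': array([-0.01006235, -0.02445144,  0.06590578]), 'grip_width': 0.0914013730921974}
scene blue [ 326  248   72   49 1289] [[0.468, -0.19, -0.001], [0.531, -0.152, 0.012], [0.644, -0.065, 0.068]]
scene yel [270 211  47  42 471] [[0.453, 0.087, 0.007], [0.527, 0.104, 0.013], [0.623, 0.129, 0.026]]
scene orange [209 178  30  12 155] [[0.521, 0.383, -0.002], [0.552, 0.419, 0.011], [0.586, 0.464, 0.029]]
scene orange [257 206  35  24 348] [[0.464, 0.112, 0.002], [0.504, 0.147, 0.082], [0.559, 0.236, 0.093]]
scene orange
[... 1275 characters left out ...]
] [[0.457, 0.113, 0.009], [0.495, 0.149, 0.081], [0.538, 0.198, 0.092]]
top green [348  87  23  23 245] [[0.888, -0.137, 0.003], [0.913, -0.099, 0.054], [0.948, -0.073, 0.059]]
top green [163 170  34  30 600] [[0.642, 0.359, 0.0], [0.674, 0.393, 0.025], [0.716, 0.434, 0.03]]
top black [   22    79   570   290 84239] [[0.257, -0.682, -0.006], [0.488, -0.032, 0.001], [0.972, 0.775, 0.007]]
top black [533  79  37   5  88] [[0.99, -0.713, -0.009], [0.998, -0.671, -0.001], [1.008, -0.619, 0.005]]
top black [464 192  25  19 191] [[0.616, -0.461, -0.004], [0.64, -0.418, 0.001], [0.66, -0.399, 0.007]]
top black [314 414  65  34 608] [[0.086, -0.1, 0.27], [0.111, -0.046, 0.332], [0.132, 0.01, 0.381]]
```

```bash
python3 - <<'E'
import cv2,numpy as np
a=cv2.imread('pics/scene0.png')[140:330,150:450];b=cv2.imread('pics/top0.png')[70:300,140:480]
cv2.imwrite('pics/crop0.png',np.vstack([cv2.resize(a,(540,342)),cv2.resize(b,(540,0) and (380,257)) if 0 else cv2.copyMakeBorder(cv2.resize(b,(380,257)),0,0,0,160,0)]))
z=np.load('pics/top0.npz')
import sys;sys.path.insert(0,'.')
v,u=np.mgrid[:480,:640];K=z['mtx'];d=z['d']
P=(np.stack([(u-K[0,2])/K[0,0]*d,(v-K[1,2])/K[1,1]*d,d],-1)-z['t'].ravel())@z['R']
hsv=cv2.cvtColor(z['im'],cv2.COLOR_BGR2HSV);o=P
for n,lo,hi,zr in[('foot',(100,120,40),(130,255,255),(-.01,.03)),('cheek',(100,120,40),(130,255,255),(.05,.1)),('plate',(8,150,100),(20,255,255),(.05,.12))]:
    m=(cv2.inRange(hsv,lo,hi)>0)&(u>320)&(P[...,2]>zr[0])&(P[...,2]<zr[1])&(P[...,0]<.7)
    q=P[m]; r=cv2.minAreaRect((q[:,:2]*1000).astype(np.float32)); print(n,len(q),r,cv2.boxPoints(r).tolist())
    if n=='plate':
        c=np.linalg.lstsq(np.c_[q[:,:2],np.ones(len(q))],q[:,2],rcond=None)[0];print('plane',c)
E
```

```text
foot 1437 ((563.1849975585938, -129.22792053222656), (113.16333770751953, 183.3398895263672), 80.51304626464844) [[463.4428405761719, -169.92642211914062], [644.2752075195312, -200.14505004882812], [662.9271240234375, -88.5294189453125], [482.09478759765625, -58.310791015625]]
cheek 63 ((590.6576538085938, -132.15231323242188), (90.51458740234375, 83.96929931640625), 80.38645935058594) [[541.70458984375, -169.7625274658203], [624.49462890625, -183.78555297851562], [639.6107177734375, -94.54209899902344], [556.8206787109375, -80.51907348632812]]
plate 543 ((521.2056884765625, -121.6832275390625), (64.10235595703125, 74.57698822021484), 79.52974700927734) [[478.7135925292969, -146.4244842529297], [552.0487670898438, -159.9769744873047], [563.69775390625, -96.94197082519531], [490.36260986328125, -83.38948059082031]]
plane [-0.16177718  0.02987174  0.16782836]
```

View pics/crop0.png

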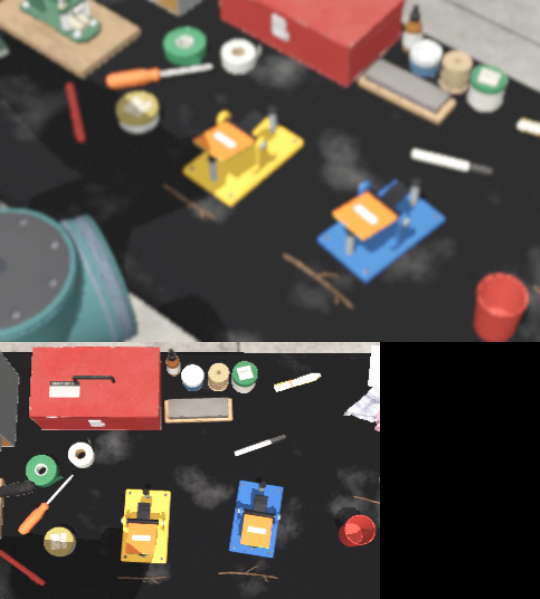

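```bash
python3 -m creep '[[[0,0,0],-5.6,0],[[-2.8,-3,0],-5.6,0],[[-2.8,-3,0],0,0],[[-2.8,-3,0],0,0],[[-2.8,-3,0],0,0]]'; python3 -m creep '[[[-2.4,-3.4,0],0,0],[[-2.4,-3.4,0],0,0],[[-2.4,-3.4,0],0,0],[[-2.4,-3.4,0],0,0],[[-2.4,-3.4,0],0,0]]'
```

```text
time_s: 0.52
tcp_pos: [0.3363, 0.5134, 0.2276]
ee_rot: [-0.263, -3.13, 0.001]
force: [1.2, 0.7, 0.7]
grip_width: 0.0606
time_s: 0.93
tcp_pos: [0.426, 0.3254, 0.2278]
ee_rot: [-0.264, -3.13, 0.0]
force: [-0.4, 0.6, 0.5]
grip_width: 0.0274
```

```bash
python3 -m creep '[[[-2,-3.6,0],0,0],[[-2,-3.6,0],0,0],[[-2,-3.6,0],0,0],[[-2,-3.6,0],0,0],[[-2,-3.6,0],0,0]]'; python3 -m creep '[[[-2,-3.6,0],0,0],[[-2,-3.6,0],0,0],[[-2,-3.6,0],0,0],[[-2,-3.6,0],0,0],[[-2,-3.6,0],0,0]]';python3 -m creep '[[[-2,-3.6,0],0,0],[[-2,-3,0],0,0],[[0,0,0],0,0],[[0,0,0],0,0]]'
python3 - <<'E'
from h import *
s=ctrl.sense();print(s['tcp_pos'],s['ee_rot'])
X=np.array([.986,-.167]);Y=np.array([.167,.986])
d=s['tcp_pos'][:2]-[.564,-.129];print('marker frame cm',d@X*100,d@Y*100)
snap('wrist','w1');snap('top','t1')
E
```

```text
time_s: 1.35
tcp_pos: [0.4943, 0.1312, 0.2279]
ee_rot: [0.264, 3.13, -0.0]
force: [0.6, 0.5, -0.4]
grip_width: 0.0
time_s: 1.77
tcp_pos: [0.5627, -0.0632, 0.2279]
ee_rot: [-0.264, -3.13, -0.0]
force: [-0.1, 0.7, 0.4]
grip_width: 0.0005
time_s: 2.1
tcp_pos: [0.5911, -0.1342, 0.2275]
ee_rot: [-0.268, -3.13, -0.0]
force: [-0.4, -0.0, -0.4]
grip_width: 0.0007
[ 0.5911057  -0.13424778  0.22745939] [-2.67918413e-01 -3.12953636e+00 -2.61634693e-04]
marker frame cm 2.760260400717172 -0.06476567108444925
```

View pics/w1.png

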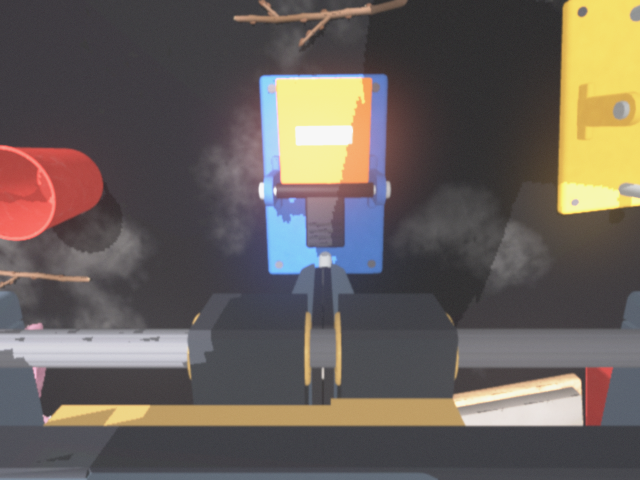

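The wrist view shows the blue marker square to the jaws: hinge bar from (263,190) to (386,188), black tail down to row 247, far peg at (325,260), under the fingertips. I'll check the pivot by casting rays.

```bash
python3 - <<'E'
import numpy as np
z=np.load('pics/w1.npz');K,R,t=z['mtx'],z['R'],z['t'].ravel()
X=np.array([.986,-.167]);Y=np.array([.167,.986])
def ray(u,v,h):
    d=R.T@np.linalg.solve(K,[u,v,1]);o=-R.T@t;return (o+d*(h-o[2])/d[2])[:2]
for n,u,v,h in[('hingeL',263,190,.07),('hingeR',386,188,.07),('tail end',325,247,.078),('foot bl',270,273,.012),('foot br',383,271,.012),('foot tl',261,76,.012),('foot tr',386,75,.012),('far peg',325,258,.066),('plate l',278,79,.083),('plate r',371,79,.083)]:
    p=ray(u,v,h);q=p-[.564,-.129];print(n,p.round(4),'marker cm',(q@X*100).round(2),(q@Y*100).round(2))
E
```

```text
hingeL [ 0.555  -0.1746] marker cm -0.13 -4.65
hingeR [ 0.5694 -0.0813] marker cm -0.26 4.79
tail end [ 0.6056 -0.135 ] marker cm 4.21 0.11
foot bl [ 0.6413 -0.1941] marker cm 8.71 -5.13
foot br [ 0.6577 -0.0869] marker cm 8.53 5.72
foot tl [ 0.4668 -0.1659] marker cm -8.97 -5.26
foot tr [ 0.4839 -0.0614] marker cm -9.03 5.32
far peg [ 0.6183 -0.137 ] marker cm 5.48 0.11
plate l [ 0.4803 -0.1465] marker cm -7.96 -3.12
plate r [ 0.4911 -0.0835] marker cm -7.95 3.27
```

```bash
python3 - <<'E'
from h import *
z=np.load('pics/w1.npz');P=pts(z['d'],z)
X=np.array([.986,-.167]);Y=np.array([.167,.986])
for v in list(range(200,300,6)):
    p=P[v,325];q=p[:2]-[.562,-.1285];print(v,z['d'][v,325].round(3),(q@X*100).round(2),(q@Y*100).round(2),(p[2]*100).round(2))
E
python3 -c "
import cv2
a=cv2.imread('pics/w1.png')[180:330,240:410];cv2.imwrite('pics/w1c.png',cv2.resize(a,None,fx=4,fy=4))"
```

```text
200 0.312 0.77 0.09 7.55
206 0.313 1.22 0.09 7.62
212 0.314 1.68 0.09 7.63
218 0.314 2.13 0.09 7.71
224 0.314 2.56 0.09 7.89
230 0.313 2.99 0.09 8.07
236 0.314 3.45 0.09 8.11
242 0.315 3.91 0.09 8.14
248 0.388 6.41 0.14 1.26
254 0.377 6.63 0.13 2.45
260 0.358 6.58 0.11 4.38
266 0.338 6.43 0.1 6.45
272 0.175 1.4 -0.01 21.98
278 0.166 1.34 -0.02 22.87
284 0.16 1.34 -0.03 23.52
290 0.155 1.4 -0.03 23.98
296 0.148 1.35 -0.03 24.68
```

View pics/w1c.png

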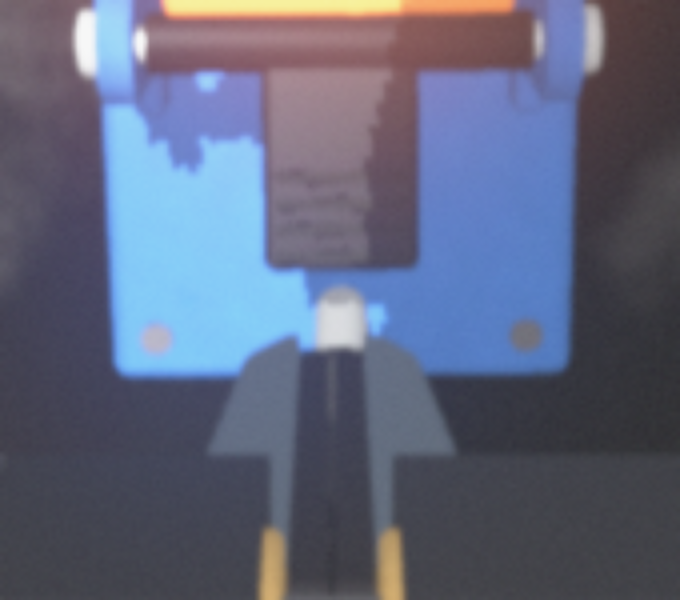

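```bash
python3 -m creep '[[[-0.6,0,3],0,0],[[0,0,4],0,0],[[0,0,3.5],0,0],[[0,0,1.5],0,0],[[0,0,0],0,0]]'; python3 -m creep '[[[0,0,0.5],0,0],[[0,0,0.5],0,0],[[0,0,0.5],0,0],[[0,0,0.4],0,0],[[0,0,0],0,0]]'; python3 -c "
from h import *
snap('wrist','w2');print(ctrl.sense()['force'])"
```

```text
time_s: 2.62
tcp_pos: [0.5942, -0.1318, 0.1043]
ee_rot: [-0.261, -3.125, -0.002]
force: [-0.8, 0.3, 0.2]
grip_width: 0.0005
time_s: 3.03
tcp_pos: [0.5971, -0.1337, 0.089]
ee_rot: [0.264, 3.13, -0.0]
force: [0.2, -0.2, -0.8]
grip_width: 0.0004
[-0.80018676 -0.30496031 -0.13070637]
```

View pics/w2.png

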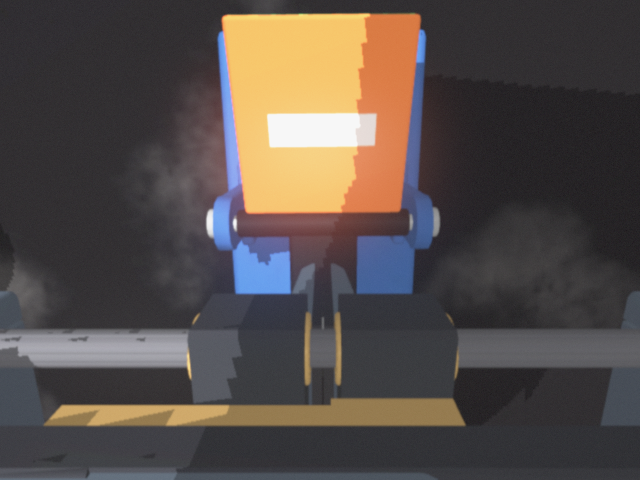

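The plate appears larger (free edge at rows 15–20, hinge at row 223), so the tail is going down and the paddle is rising. I'll continue pressing.

```bash
python3 -m creep '[[[0,0,0.5],0,0],[[0,0,0.5],0,0],[[0,0,0.5],0,0],[[0,0,0.5],0,0],[[0,0,0],0,0]]'; python3 -m creep '[[[0,0,0.4],0,0],[[0,0,0.3],0,0],[[0,0,0],0,0],[[0,0,0],0,0]]'; python3 - <<'E'
from h import *
for n in('wrist','top','scene'):
    im,d,c=snap(n,n+'3');P=pts(d,c);h=cv2.cvtColor(im,cv2.COLOR_BGR2HSV)
    m=(cv2.inRange(h,(6,120,80),(21,255,255))>0)&(d>0)
    q=P-np.array([.562,-.1285,.07]);x=q[...,:2]@[.986,-.167];y=q[...,:2]@[.167,.986]
    m&=(abs(y)<.035)&(x<.03)&(x>-.09)&(q[...,2]>.01)
    if m.sum()>20:
        xs,zs=x[m],q[...,2][m]; print(n,m.sum(),'theta deg',np.degrees(np.median(np.arctan2(zs,-xs))),xs.min(),zs.max())
E
```

```text
time_s: 3.5
tcp_pos: [0.5963, -0.1337, 0.0677]
ee_rot: [-0.264, -3.129, -0.0]
force: [0.7, -0.1, -0.3]
grip_width: 0.0002
time_s: 3.83
tcp_pos: [0.5968, -0.1338, 0.0617]
ee_rot: [-0.264, -3.13, -0.0]
force: [-0.3, -0.4, -0.8]
grip_width: 0.0005
wrist 3585 theta deg 79.76713491729112 -0.01623900363029636 0.0879611809823714
scene 28 theta deg 80.30512654155275 -0.019005510510157163 0.08405147366424456
```

View pics/wrist3.png

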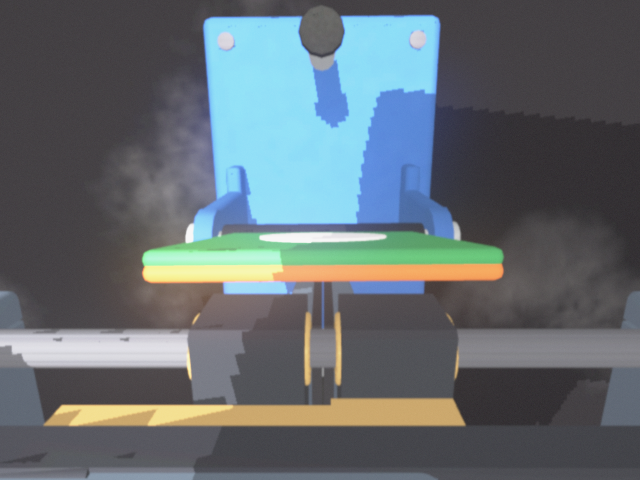

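Paddle at about 79° (green top edge at rows 235–265). Now up, over to the robot's side, and down.

```bash
python3 -m creep '[[[0,0,-2],0,0],[[0,0,-4],0,0],[[0,0,-4],0,0],[[0,0,-3],0,0],[[0,0,0],0,0]]'; python3 -m creep '[[[3,0,0],0,0],[[3.5,0,0],0,0],[[3,0,0],0,0],[[0,0,0],0,0],[[0,0,0],0,0]]'; python3 -m creep '[[[0,0,2],0,0],[[0,0,2],0,0],[[0,0,1.9],0,0],[[0,0,0],0,0]]'
python3 - <<'E'
from h import *
s=ctrl.sense();q=s['tcp_pos'][:2]-[.562,-.1285];print(s['tcp_pos'],q@[.986,-.167],q@[.167,.986])
snap('wrist','w4');snap('scene','s4')
E
```

```text
time_s: 4.4
tcp_pos: [0.5999, -0.1346, 0.1987]
ee_rot: [0.263, 3.122, -0.002]
force: [1.1, -0.3, 0.5]
grip_width: 0.0005
time_s: 4.82
tcp_pos: [0.5022, -0.1177, 0.192]
ee_rot: [0.264, 3.13, -0.0]
force: [0.6, -0.6, 0.6]
grip_width: 0.0007
time_s: 5.15
tcp_pos: [0.5024, -0.1176, 0.13]
ee_rot: [-0.264, -3.127, -0.001]
force: [-0.3, 0.8, 0.2]
grip_width: 0.0006
[ 0.50243346 -0.11759681  0.13004833] -0.06055344049194555 0.000802930692773001
```

View pics/w4.png

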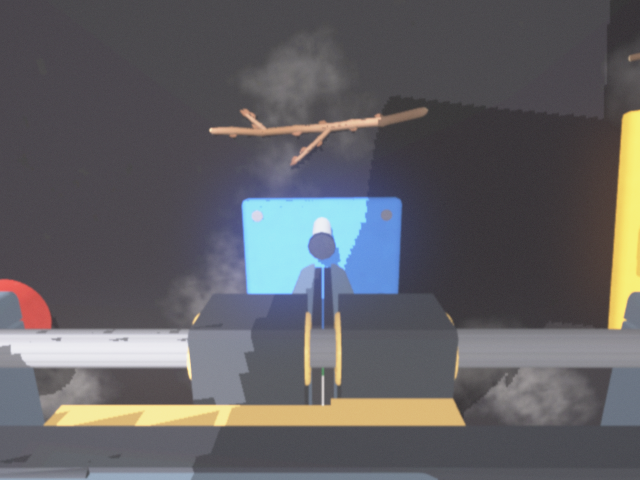

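```bash
python3 -m creep '[[[-1.2,0,0],0,0],[[-1.2,0,0],0,0],[[-0.7,0,0],0,0],[[-0.7,0,0],0,0],[[-0.7,0,0],0,0]]'; python3 -m creep '[[[-0.7,0,0],0,0],[[-0.7,0,0],0,0],[[-0.7,0,0],0,0],[[0,0,0],0,0]]'; python3 -m creep '[[[-0.7,0,0.3],0,0],[[-0.7,0,0.3],0,0],[[-0.7,0,0.3],0,0],[[-0.7,0,0.35],0,0],[[0,0,0],0,0]]'
python3 - <<'E'
from h import *
s=ctrl.sense();q=s['tcp_pos'][:2]-[.562,-.1285];print(s['tcp_pos'],s['force'],q@[.986,-.167],q@[.167,.986])
snap('wrist','w5')
E
```

```text
time_s: 5.67
tcp_pos: [0.5488, -0.1256, 0.1333]
ee_rot: [0.264, 3.13, -0.0]
force: [-0.7, 1.6, -0.1]
grip_width: 0.0007
time_s: 6.0
tcp_pos: [0.5697, -0.1292, 0.133]
ee_rot: [0.264, 3.13, -0.0]
force: [0.0, 0.2, -0.0]
grip_width: 0.0004
time_s: 6.42
tcp_pos: [0.597, -0.1338, 0.1197]
ee_rot: [-0.264, -3.13, -0.0]
force: [-0.3, 0.0, -0.6]
grip_width: 0.0002
[ 0.59699643 -0.13383918  0.11970589] [-0.30756982  0.00385524 -0.55593584] 0.035398123721595114 0.0005799724691546141
```

View pics/w5.png

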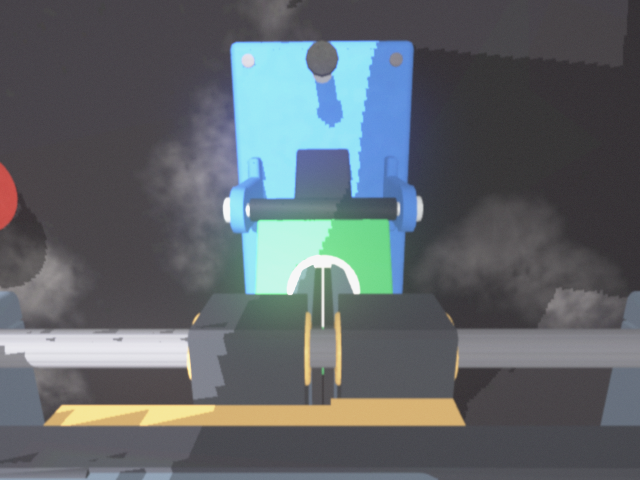

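Green face is now up, hinge at row 208 and the tail has swung to the robot's side (row 150–200). Now press it down gently.

```bash
python3 -m creep '[[[-0.4,0,0.5],0,0],[[-0.4,0,0.5],0,0],[[-0.4,0,0.5],0,0],[[0,0,0.5],0,0],[[0,0,0],0,0]]'; python3 -m creep '[[[0,0,0.4],0,0],[[0,0,0.4],0,0],[[0,0,0.3],0,0],[[0,0,0],0,0],[[0,0,0],0,0]]'
```

```text
time_s: 6.88
tcp_pos: [0.6073, -0.1355, 0.0992]
ee_rot: [-0.264, -3.129, -0.0]
force: [0.2, 0.6, -0.7]
grip_width: 0.0002
time_s: 7.3
tcp_pos: [0.6076, -0.1356, 0.0893]
ee_rot: [-0.264, -3.13, -0.0]
force: [0.7, 0.9, -0.0]
grip_width: 0.0006
```

```bash
python3 -m creep '[[[0,0,0.1],0,0],[[0,0,0],0,0],[[0,0,0],0,0]]'; python3 -m creep '[[[0,0,0.1],0,0],[[0,0,0],0,0],[[0,0,0],0,0]]'; python3 -m creep '[[[0,0,0.05],0,0],[[0,0,0],0,0],[[0,0,0],0,0]]'
```

```text
time_s: 7.55
tcp_pos: [0.6079, -0.1357, 0.0886]
ee_rot: [0.264, 3.13, -0.0]
force: [0.8, 0.5, 0.2]
grip_width: 0.0002
time_s: 7.8
tcp_pos: [0.6078, -0.1356, 0.0874]
ee_rot: [-0.264, -3.13, 0.0]
force: [0.0, 1.3, 0.8]
grip_width: 0.0005
time_s: 8.05
tcp_pos: [0.6078, -0.1356, 0.0872]
ee_rot: [-0.264, -3.13, 0.0]
force: [-1.0, 1.1, 4.2]
grip_width: 0.0003
```

A 4 N upward force at tip height 73 mm means the paddle is on its stop. I'll lift straight off and check.

```bash
python3 -m creep '[[[0,0,-1],0,0],[[0,0,-3],0,0],[[0,0,-4],0,0],[[0,0,-4],0,0],[[0,0,-3],0,0]]'; python3 -m creep '[[[-3,0,0],0,0],[[-3,0,0],0,0],[[0,0,0],0,0],[[0,0,0],0,0],[[0,0,0],0,0]]'
python3 - <<'E'
from h import *
for n in('wrist','top','scene'):
    im,d,c=snap(n,n+'6');P=pts(d,c);h=cv2.cvtColor(im,cv2.COLOR_BGR2HSV)
    q=P-np.array([.562,-.1285,.07]);x=q[...,:2]@[.986,-.167];y=q[...,:2]@[.167,.986]
    m=(cv2.inRange(h,(45,80,40),(85,255,255))>0)&(d>0)&(abs(y)<.04)&(abs(x)<.1)&(q[...,2]>-.02)
    if m.sum()>20:
        f=np.polyfit(x[m],q[...,2][m],1); print(n,m.sum(),'slope rad',f,'median z',np.median(P[m][:,2]))
    a=cv2.inRange(h,(100,120,40),(130,255,255))
    mm=(a>0)&(d>0)&(abs(y)<.1)&(abs(x)<.15)&(P[...,2]<.03)&(P[...,2]>-.01)
    if mm.sum()>50: print(n,'foot',cv2.minAreaRect((P[mm][:,:2]*1000).astype(np.float32)))
s=cv2.imread('pics/top6.png')[70:300,140:480];s0=cv2.imread('pics/top0.png')[70:300,140:480]
cv2.imwrite('pics/cmp6.png',cv2.resize(np.vstack([s0,s]),None,fx=1.25,fy=1.25))
E
```

```text
time_s: 8.47
tcp_pos: [0.6082, -0.1358, 0.2408]
ee_rot: [0.264, 3.128, -0.001]
force: [0.1, -1.0, 1.2]
grip_width: 0.0007
time_s: 8.88
tcp_pos: [0.6663, -0.1455, 0.2368]
ee_rot: [-0.264, -3.13, -0.0]
force: [-0.2, 1.0, 0.3]
grip_width: 0.0007
wrist 3065 slope rad [0.00408522 0.00312563] median z 0.07334905527298699
wrist foot ((570.6329956054688, -129.28652954101562), (113.17379760742188, 166.44085693359375), 80.87715911865234)
scene 393 slope rad [-0.01991964  0.00462229] median z 0.07379550845940605
scene foot ((566.991455078125, -117.28649139404297), (137.21054077148438, 194.59698486328125), 81.91061401367188)
```

View pics/wrist6.png

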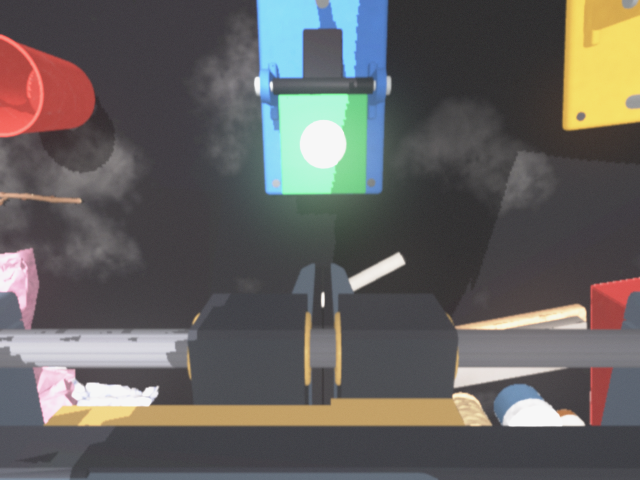

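View pics/cmp6.png

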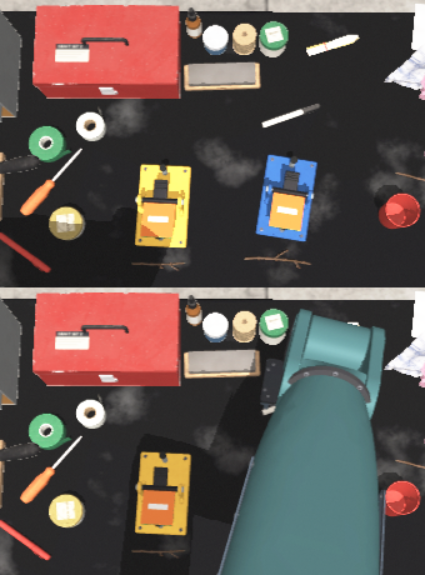

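The paddle lies flat, and the marker and the other things in view are where they were. Handing in.

```bash
python3 -c "
from bench import ctrl
print(ctrl.finish_job())"
```

```text
the job is handed in; nothing more can be done
None
```

I flipped the blue paddle and handed the job in at about 9 s of the 40 s. With closed fingertips I pressed its tail down until the paddle stood at about 79°. I then pushed it over from the robot's side and pressed it onto the far stop, and the force readings stayed at about 4 N or less.

- **Paddle:** the wrist camera measured it green face up and level within about 0.005 rad, with its top 73 mm above the table. The scene camera gave 0.02 rad from a coarser view; both are well inside the 0.15 rad limit.
- **Blue marker:** the far end of its foot measured within about 1 mm of where it started. The scene camera's outline of the foot came out larger than the real foot, so I did not use it for position.
- **Other things:** the yellow marker, its paddle, the yellow twig, the cup and the tin look unmoved in the before and after top pictures. I compared these by eye and did not measure them.
- **Not checked at the end:** the arm hid the blue twig in the last top picture. It lay undisturbed in a wrist picture taken partway through, and the fingers never went near it.

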